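Oil the squeaking bearing of the crank sharpening wheel

TASK

The sharpening wheel's axle squeaks at the bearing that carries the red-capped oiler. With the fingertips press that red cap gently most of the way down (not hard against its stop), keep it down for about two seconds, then let it spring back and withdraw a good hand's breadth from it. Leave everything else alone: the green-capped oiler, the stone and crank, and the loose fittings on the counter; nothing is to be picked up.

Things in the scene. Friction and masses are not known exactly. Their poses are not given: they have to be found in the camera images.
- red_plunger (a joint): the red-capped plunger of one oiler: 0 when up (as it stands at the start), growing to 0.012 m when fully down. A spring pushes it up: it begins to move at about 2 N and takes about 6 N fully down
- red_cap (a point): centre of the flat top of the red cap: a disc 28 mm across and 12 mm thick, about 178 mm above the counter when up. It is pressed straight down. z axis up
- green_cap (a point): centre of the flat top of the green cap on the other oiler, same shape and height, 110 mm from the red one; leave alone
- green_plunger (a joint): the green-capped plunger: 0 when up, 0.012 m fully down; leave alone
- red_oiler: the brass oiler cup with the red cap: 28 mm across, 19 mm high, fixed on one of the two axle bearings; with its cap it is 46 mm high. Origin at the centre of its underside, about 132 mm above the counter. Which of the two bearings it stands on varies
- green_oiler: the like brass oiler cup with the green cap, fixed on the other bearing; origin at the centre of its underside
- grinder: the crank sharpening wheel, fixed to the counter on a wooden board 200 x 170 x 25 mm: origin at the centre of the board's underside, z up, y along the axle towards the crank. The grey stone (130 mm across, 22 mm thick, top 170 mm above the counter) stands in the middle between two iron bearings whose centres are 55 mm to either side along y and which carry the oilers; the axle is 105 mm up. On the -x side a small tool rest, 105 mm high, stands 85 mm from the origin
- crank_grip (a point): middle of the crank's wooden handle (24 mm thick, 68 mm long, along the axle); it hangs at or below axle height, 139 mm from the stone's middle plane. The crank turns under a light push; leave alone
- ring_bolt_a: bronze ring bolt lying flat, 100 mm long, ring 60 mm across, 12 mm high; origin under the shank next to the ring, ring towards +x; loose, leave alone
- ring_bolt_b: second bronze ring bolt, the same; loose, leave alone
- lamp_cap: soot-dark brass lamp chimney cap, 72 mm across, 78 mm high, standing upright; origin at the centre of its underside; loose, leave alone
- gaff_jaw: brass gaff jaw fitting, a fork lying flat, 130 mm long, 92 mm wide, 22 mm high, prongs towards +x; origin underneath, between the prongs' roots; loose, leave alone
- shackle: steel shackle lying flat, about 62 x 68 mm, 12 mm high; origin underneath its middle; loose, leave alone
- knife: knife waiting to be sharpened, lying flat, 210 mm long along x, 26 mm wide, 18 mm high; origin under the joint of handle and blade; loose, leave alone

How it is judged:
On the way:
1. the red cap is held down by the fingers, more than 6 mm, for at least a second (value of joint red_plunger above 0.006 m and contact force between red_oiler and the fingers above 1 N), for 1 s.
At the end, for the whole second after the job is handed in: Both caps are up again (within 2 mm), the hand has withdrawn (grasp point more than 80 mm from the red cap), the crank handle is within 12 mm and every loose fitting within 10 mm of where it was (value of joint each of red_plunger, green_plunger below 0.002 m and distance between the grasp point and red_cap above 0.08 m and distance of each of ring_bolt_a, ring_bolt_b, lamp_cap, gaff_jaw, shackle, knife from where it was at the start of the episode below 0.01 m and distance of crank_grip from where it was at the start of the episode below 0.012 m); the robot touches nothing.
It fails at once if the red oiler is pressed with more than 25 N (contact force between red_oiler and the fingers above 25 N or contact force between red_oiler and the arm above 25 N).
It fails at once if the green oiler is touched with more than 1 N or pressed in ((contact force between green_oiler and the fingers above 1 N or contact force between green_oiler and the arm above 1 N) or value of joint green_plunger above 0.002 m).
It fails at once if the sharpening wheel's frame, stone or crank is touched with more than 2 N (contact force between grinder and the fingers above 2 N or contact force between grinder and the arm above 2 N).
It fails at once if the crank is turned (handle displaced by more than 12 mm) (distance of crank_grip from where it was at the start of the episode above 0.012 m).
It fails at once if a loose fitting is lifted, carried or shifted by more than 10 mm, or pushed or gripped with more than 2 N (distance of any of ring_bolt_a, ring_bolt_b, lamp_cap, gaff_jaw, shackle, knife from where it was at the start of the episode above 0.01 m or (contact force between ring_bolt_a and the fingers above 2 N or contact force between ring_bolt_a and the arm above 2 N) or (contact force between ring_bolt_b and the fingers above 2 N or contact force between ring_bolt_b and the arm above 2 N) or (contact force between lamp_cap and the fingers above 2 N or contact force between lamp_cap and the arm above 2 N) or (contact force between gaff_jaw and the fingers above 2 N or contact force between gaff_jaw and the arm above 2 N) or (contact force between shackle and the fingers above 2 N or contact force between shackle and the arm above 2 N) or (contact force between knife and the fingers above 2 N or contact force between knife and the arm above 2 N)).
It also fails if it takes over 35 s, if anything falls off the work surface, if the arm or the gripper's body presses on something with over 40 N, if the wrist force passes 120 N, or if a joint passes its speed limit or range.

ROBOT

A 7-joint arm with a two-finger parallel gripper is mounted at the origin on the work surface. World frame = base frame: x ahead of the robot, y to its left, z up, the work surface at z = 0. Lengths are in m, angles in rad, forces in N, time in s.
With the tool pointing down it reaches from about 0.35 to 0.9 m from the base axis. Payload 7.2 kg.
Tool frame: the origin (TCP) lies at the very end of the fingers, on their centre line; the grasp point (between the pads) lies r.hold_point_z behind it (r.hold_point_z is the distance from the TCP to the grasp point, in m); z points along the fingers, y is the line along which they close (so a half turn about z gives the same grasp; the last joint's range is limited). The gripper opens to 85 mm and grips with 20 to 120 N. Pads are 22 mm wide; open, the fingers measure 114 mm over their backs; the gripper's body (76 mm by 85 mm) begins 54 mm behind the grasp point. The pads swing forward as they close: fully open they stand 13 mm farther back than shut.
Start: joints at [-1.393, 0.411, -0.013, 1.596, 0.006, 1.134, -0.082], TCP at [0.152, 0.606, 0.231] pointing down, gripper open.
Joint ranges: [-2.95, 2.95], [-0.29, 1.99], [-1.47, 1.44], [0.14, 2.54], [-1.03, 4.17], [0.13, 1.85], [-2.86, 2.86]. Speed limits (rad/s): [2.39, 2.39, 3.01, 3.01, 3.14, 3.14, 3.14].

INTERFACE

Orientations are given as [roll, pitch, yaw] about the fixed x, y, z axes, in that order (R = Rz(yaw) Ry(pitch) Rx(roll)).
In Python, from workcell import r, optics, nets gives the robot as it stands.
- The arm moves only by the tool arm_command, never from a script. Its argument "series" is a list of rows, each an object with "hand": the closure, from -1 (fully open) to 1 (shut); "slide": the shift along the tool's x, y, z in cm, a list of three; "spin": the turn about the tool's z in degrees. In form: [{"hand": hand, "slide": [x, y, z], "spin": spin}, ...]. A call has exactly 8 rows; each row is the pose to reach, as a shift and turn from the pose commanded when the call began, along the tool's axes at that moment; what a row does not reach only later rows make up. A row lasts 1/10 s, in which the tool goes at most 50 mm and 8.59 degrees, less where a joint would pass 70% of its speed; a pose out of reach is approached as far as the arm can. A call with a gripper value outside its range is refused whole. The fingers move at their own pace and stop on an object; the grip force is fixed at half the most. Time passes only in rows, so rows that repeat a pose let the fingers close, or fill a call up. It gives the time, the measured TCP pose, the force, the opening and the grip force at its end, in the units of the state.
- r.get_state(): the state, without advancing time (a new reading comes with each control period).
- optics.snapshot(name): name is "side" or "top"; returns a dict with "image" (400x640x3 uint8, blue, green, red), "intrinsics" (3x3 intrinsics, pixels), "k1" (the pictures are not rectified: a ray, as slopes to the right and down, at radius r is drawn at 1 + k1 r^2 times it, then the intrinsics apply), "R" (3x3) and "t" (3): a world point X has camera coordinates R X + t. Camera axes: x right, y down, z forward; pixel columns grow to the right and rows downward; lengths in m; the calibration is good to about 2 mm. A picture is of the moment at which its call begins. There is no depth.
- r.sign_off(): hands the job in; it is judged then, once.
Trained networks look in a picture, given as the dict that the camera call returned (one of the last four; its "shot" number tells which), for a name from the list of things; names that differ only in an ending like _2 or _b are one class to them, and where a whole thing is asked for, a point or a joint stands for the part that bears it (a point fixed in the world has none). Each returns a list of dicts, best first, with "confidence" (0 to 1); they miss things now and then, are a little off and sometimes report something else, mostly with a low value. They report only what shows in the picture. A call takes as long as a camera call.
- nets.boxes_of(picture, query): "extent" ([left, top, right, bottom] in pixels, round what is visible of it).
- nets.silhouettes(picture, query): "mask" (400x640 bool, what is visible of it) and "extent" ([left, top, right, bottom] in pixels, round what is visible of it).
The state is a dict: "clock": time; "q": joint angles; "joint_velocities": joint speeds; "effort": joint torques, N m; "tool_pos": TCP position; "tool_rot": TCP orientation; "ft_force": force on the tool from outside, world axes, zero at the start; "ft_torque": the same for the moment, N m; "width": finger opening in m; "gripper_force": force on a finger pad.
Only numpy, scipy, OpenCV 4.12 (cv2) and the standard library are available. Lean on these libraries where they do the work, as an engineer would, in place of code of your own. Each camera call takes 0.05 s, during which the arm holds its last target. There are 200 camera calls.

## Working session

There is one attempt and no reset: what is moved stays moved. The work goes in short steps, Python scripts to look and compute and a tool call to move; the robot and the scene stay as the last step left them, time stands still between calls to the robot, and variables do not carry over. Pictures are saved under pics/ and viewed, at most 10 in all, crops included, and the job is handed in when it is done.

Besides the shell and the picture viewer there is one more tool, called after "Call:" as a command line: name --argument value ..., lists and objects as JSON in quotes. arm_command: Moves the arm, as the interface text tells. Its arguments: {"type":"object","properties":{"series":{"type":"array"}},"required":["series"]}

```bash
mkdir -p pics
cat > h.py <<'E'
import numpy as np, cv2
from workcell import r, optics, nets
def ray(p,uv):
    K=np.array(p["intrinsics"]);d=np.array([(uv[0]-K[0,2])/K[0,0],(uv[1]-K[1,2])/K[1,1]]);s=d.copy()
    for _ in range(20): s=d/(1+p["k1"]*(s@s))
    R=np.array(p["R"]);v=R.T@np.array([s[0],s[1],1]);return -R.T@np.array(p["t"]),v/np.linalg.norm(v)
def onz(p,uv,z):
    o,v=ray(p,uv);return o+v*(z-o[2])/v[2]
def proj(p,X):
    c=np.array(p["R"])@np.array(X)+np.array(p["t"]);s=c[:2]/c[2];s=s*(1+p["k1"]*(s@s));K=np.array(p["intrinsics"])
    return np.array([K[0,0]*s[0]+K[0,2],K[1,1]*s[1]+K[1,2]])
E
python3 - <<'E'
from h import *
np.set_printoptions(precision=4,suppress=True)
s=r.get_state();print(s["clock"],s["tool_pos"],s["tool_rot"],s["width"],s["ft_force"],r.hold_point_z)
for n in("side","top"):
    p=optics.snapshot(n);cv2.imwrite(f"pics/{n}0.png",p["image"]);print(n,ray(p,(320,200)))
    for q in("red_cap","green_cap","red_oiler","green_oiler","crank_grip","lamp_cap"):
        for d in nets.silhouettes(p,q)[:2]:
            m=d["mask"];c=np.argwhere(m).mean(0)[::-1];print(n,q,round(d["confidence"],2),d["extent"],c,onz(p,c,.175))
E
```

```text
0.0 [0.152  0.6057 0.2304] [-3.1399  0.0001  2.8958] 0.08548738624468358 [ 1.0772 -0.4543 -0.1289] 0.0187
side (array([ 0.4501, -0.5648,  0.6355]), array([ 0.2199,  0.7631, -0.6077]))
side red_cap 0.52 [290.3, 210.7, 307.0, 225.3] [297.8722 217.6889] [ 0.5597 -0.0298  0.175 ]
side green_cap 0.73 [323.9, 241.2, 339.7, 262.9] [330.5943 250.8349] [ 0.5947 -0.1329  0.175 ]
side red_oiler 0.51 [291.8, 209.7, 304.0, 234.0] [298.1404 221.9018] [ 0.5574 -0.0422  0.175 ]
side green_oiler 0.76 [326.1, 243.0, 339.6, 268.6] [330.6981 254.7601] [ 0.592 -0.142  0.175]
side crank_grip 0.93 [278.4, 222.2, 341.3, 284.7] [308.3605 255.2412] [ 0.5544 -0.1328  0.175 ]
side lamp_cap 0.98 [315.9, 339.4, 355.2, 391.2] [333.7199 366.3955] [ 0.5366 -0.3352  0.175 ]
side lamp_cap 0.68 [223.2, 224.9, 278.0, 248.5] [248.9117 235.9965] [ 0.4613 -0.0567  0.175 ]
top (array([0.4595, 0.0434, 0.9024]), array([ 0.1624, -0.0017, -0.9867]))
top red_cap 0.43 [352.1, 204.7, 367.4, 220.1] [356.6293 211.5366] [ 0.5596 -0.0259  0.175 ]
top red_cap 0.3 [401.8, 188.6, 423.6, 204.2] [410.9339 195.4876] [ 0.5925 -0.1269  0.175 ]
top green_cap 0.47 [405.5, 186.7, 419.8, 201.1] [411.8295 194.4034] [ 0.5946 -0.1287  0.175 ]
top red_oiler 0.46 [349.7, 207.0, 365.8, 221.1] [355.665  212.4483] [ 0.5579 -0.0242  0.175 ]
top crank_grip 0.91 [294.0, 177.2, 397.8, 241.3] [360.5771 210.6707] [ 0.5614 -0.0332  0.175 ]
top lamp_cap 0.95 [435.9, 208.8, 474.0, 238.2] [454.6792 220.6383] [ 0.5475 -0.2078  0.175 ]
```

Run:
```python
import cv2
a=cv2.imread("pics/side0.png")[150:400,180:420];b=cv2.imread("pics/top0.png")[130:330,240:500]
cv2.imwrite("pics/c1.png",cv2.resize(a,None,fx=2.4,fy=2.4,interpolation=2));cv2.imwrite("pics/c2.png",cv2.resize(b,None,fx=3,fy=3,interpolation=2))
```

```text
(no output)
```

View pics/c1.png

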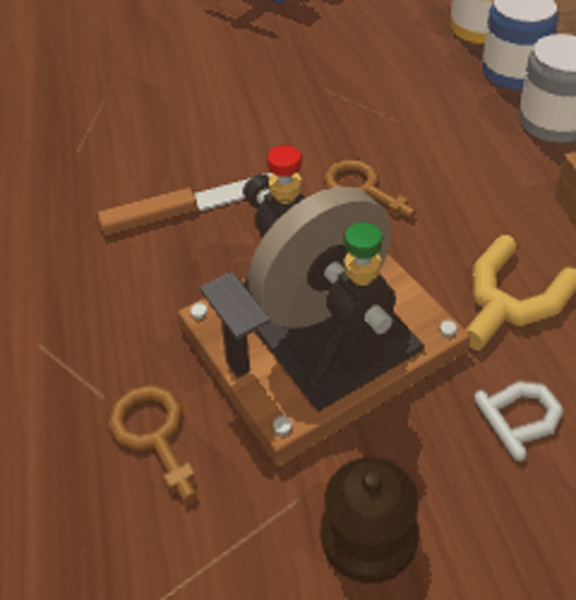

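View pics/c2.png

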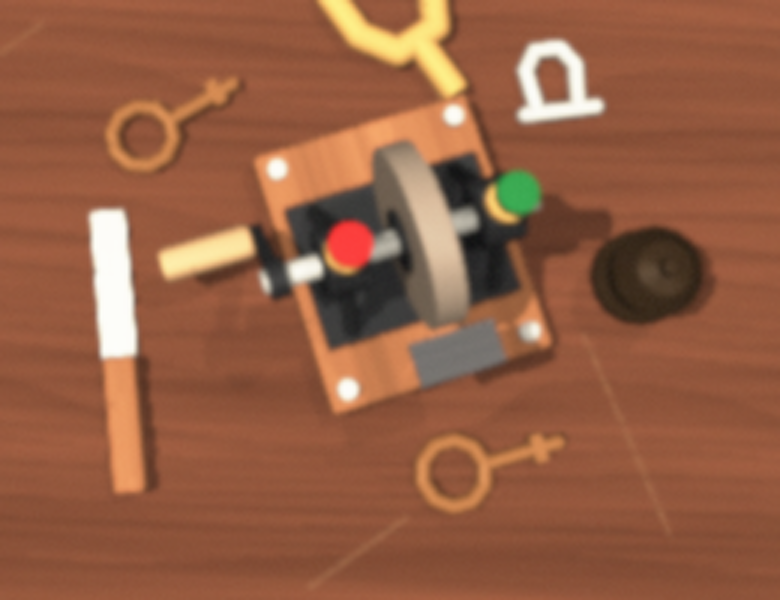

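View pics/top0.png

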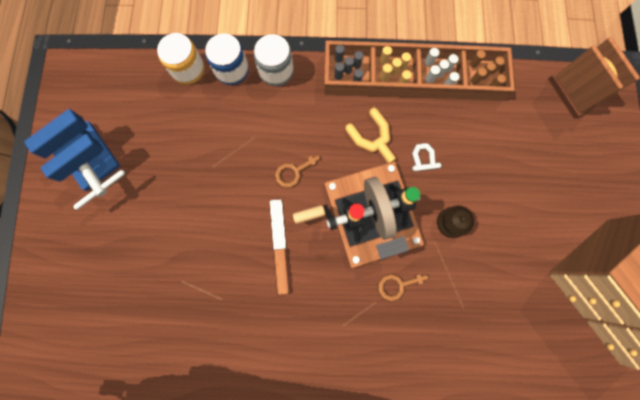

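The pictures show the red cap at top pixel (357,212), on the crank-side bearing. The green cap is at (412,194) with the stone between them. Next I'll refine the red cap's position by colour.

```bash
cat >> h.py <<'E'
def red():
    from scipy.optimize import least_squares
    P=[];U=[]
    for n in("side","top"):
        p=optics.snapshot(n);h=cv2.cvtColor(p["image"],cv2.COLOR_BGR2HSV)
        m=((h[...,0]<6)|(h[...,0]>174))&(h[...,1]>190)&(h[...,2]>110)
        g=proj(p,(.56,-.026,.175));yy,xx=np.nonzero(m);k=np.hypot(xx-g[0],yy-g[1])<20
        P.append(p);U.append(np.array([xx[k].mean(),yy[k].mean()]));print(n,k.sum(),U[-1],onz(p,U[-1],.172))
    f=least_squares(lambda X:np.r_[proj(P[0],X)-U[0],proj(P[1],X)-U[1]],[.56,-.026,.172]);print("cap mid",f.x,f.fun)
    return f.x
def goal(X):
    from scipy.spatial.transform import Rotation as Ro
    s=r.get_state();print("tool cm",100*Ro.from_euler("xyz",s["tool_rot"]).as_matrix().T@(np.array(X)-s["tool_pos"]),s["clock"],s["q"])
E
python3 - <<'E'
from h import *
np.set_printoptions(precision=4,suppress=True)
x=red();goal([x[0],x[1],.26])
E
```

```text
side 145 [298.     216.3517] [ 0.5616 -0.0224  0.172 ]
top 143 [356.0699 210.5245] [ 0.5619 -0.0252  0.172 ]
cap mid [ 0.5613 -0.025   0.1742] [ 0.1389 -0.0326 -0.0143  0.1336]
tool cm [-55.0522 -51.2654  -2.8733] 0.8 [-1.3932  0.411  -0.0127  1.5962  0.0056  1.1343 -0.0822]
```

Call:
arm_command --series '[{"hand": 1,"slide": [0,0,-4],"spin": 0},{"hand": 1,"slide": [-3,-3,-7],"spin": 0},{"hand": 1,"slide": [-6,-6,-7],"spin": 0},{"hand": 1,"slide": [-9,-8.5,-7],"spin": 0},{"hand": 1,"slide": [-12,-11,-7],"spin": 0},{"hand": 1,"slide": [-15,-14,-7],"spin": 0},{"hand": 1,"slide": [-18,-17,-7],"spin": 0},{"hand": 1,"slide": [-21,-19.5,-7],"spin": 0}]'

```text
clock: 1.6
tool_pos: [0.309, 0.364, 0.3016]
tool_rot: [3.141, 0.0, 2.895]
ft_force: [0.5, 0.1, 0.4]
width: 0.0002
gripper_force: 0.0
```

Call:
arm_command --series '[{"hand": 1,"slide": [-3.3,-3,0],"spin": 0},{"hand": 1,"slide": [-7,-6.5,0],"spin": 0},{"hand": 1,"slide": [-11,-10,0],"spin": 0},{"hand": 1,"slide": [-15,-14,0],"spin": 0},{"hand": 1,"slide": [-19,-18,0],"spin": 0},{"hand": 1,"slide": [-23,-22,0],"spin": 0},{"hand": 1,"slide": [-27,-25,0],"spin": 0},{"hand": 1,"slide": [-30,-28,0],"spin": 0}]'

```text
clock: 2.4
tool_pos: [0.5235, 0.0332, 0.3018]
tool_rot: [3.141, 0.001, 2.896]
ft_force: [0.8, 1.7, -0.0]
width: -0.0
gripper_force: 0.0
```

Run:
```python
from h import *
np.set_printoptions(precision=4,suppress=True)
goal([.5615,-.025,.25]);print(r.get_state()["tool_pos"],r.get_state()["ft_force"])
```

```text
tool cm [-5.0916 -4.7308  5.1807] 2.4 [-0.5728  0.1843  0.4919  1.7659 -0.0931  1.2129  1.2703]
[0.5235 0.0332 0.3018] [ 0.822   1.711  -0.0241]
```

Call:
arm_command --series '[{"hand": 1,"slide": [-2,-2,0],"spin": 0},{"hand": 1,"slide": [-4,-3.5,0],"spin": 0},{"hand": 1,"slide": [-5,-4.7,0],"spin": 0},{"hand": 1,"slide": [-5,-4.7,2],"spin": 0},{"hand": 1,"slide": [-5,-4.7,4],"spin": 0},{"hand": 1,"slide": [-5,-4.7,6],"spin": 0},{"hand": 1,"slide": [-5,-4.7,7.5],"spin": 0},{"hand": 1,"slide": [-5,-4.7,7.5],"spin": 0}]'

```text
clock: 3.2
tool_pos: [0.5583, -0.0228, 0.2244]
tool_rot: [-3.14, -0.003, 2.896]
ft_force: [0.1, -0.0, -1.4]
width: 0.0002
gripper_force: 0.0
```

Run:
```python
from h import *
np.set_printoptions(precision=4,suppress=True)
goal([.5615,-.025,.178]);s=r.get_state();print(s["tool_pos"],s["ft_force"])
I=[]
for n in("side","top"):
    p=optics.snapshot(n);c=proj(p,[.56,-.025,.2]).astype(int);print(n,c,"tcp px",proj(p,s["tool_pos"]),"cap",proj(p,(.5615,-.025,.178)))
    I.append(cv2.resize(p["image"][c[1]-50:c[1]+50,c[0]-50:c[0]+50],(400,400),interpolation=2))
cv2.imwrite("pics/n1.png",np.hstack(I))
```

```text
tool cm [-0.3758 -0.1342  4.6418] 3.2 [-0.4464  0.3263  0.5115  1.7921 -0.179   1.0728  1.4542]
[ 0.5583 -0.0228  0.2244] [ 0.1153 -0.0145 -1.4404]
side [297 206] tcp px [295.5045 195.3756] cap [298.1655 214.8252]
top [357 209] tcp px [357.5497 208.3741] cap [356.2809 210.289 ]
```

View pics/n1.png

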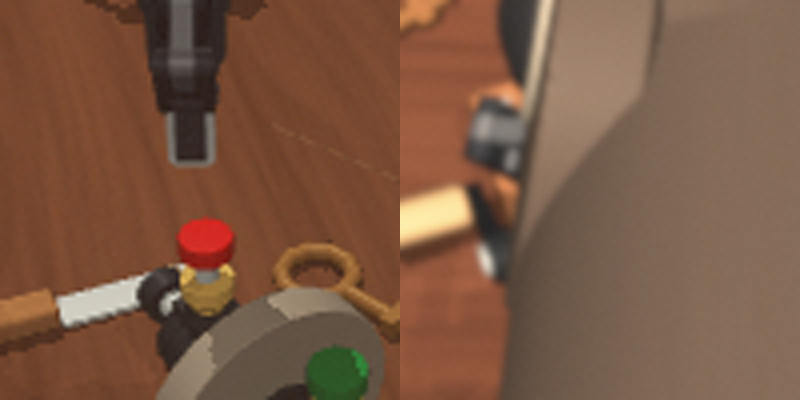

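The fingertips are centred above the red cap (side crop: tip (191,163), cap (206,240)), matching the computed offset. Now I'll approach it.

Call:
arm_command --series '[{"hand": 1,"slide": [-0.35,-0.15,1],"spin": 0},{"hand": 1,"slide": [-0.35,-0.15,2],"spin": 0},{"hand": 1,"slide": [-0.35,-0.15,3],"spin": 0},{"hand": 1,"slide": [-0.35,-0.15,3.6],"spin": 0},{"hand": 1,"slide": [-0.35,-0.15,3.8],"spin": 0},{"hand": 1,"slide": [-0.35,-0.15,3.8],"spin": 0},{"hand": 1,"slide": [-0.35,-0.15,3.8],"spin": 0},{"hand": 1,"slide": [-0.35,-0.15,3.8],"spin": 0}]'

```text
clock: 4.1
tool_pos: [0.5628, -0.0253, 0.1887]
tool_rot: [3.141, 0.001, 2.896]
ft_force: [-0.1, -0.2, -1.3]
width: -0.0002
gripper_force: 0.0
```

Run:
```python
from h import *
np.set_printoptions(precision=4,suppress=True)
goal([.5615,-.025,.178]);s=r.get_state();print(s["tool_pos"],s["ft_force"])
p=optics.snapshot("side");c=proj(p,[.56,-.025,.18]).astype(int);print(c,"tcp px",proj(p,s["tool_pos"]),"cap",proj(p,(.5615,-.025,.178)))
cv2.imwrite("pics/n2.png",cv2.resize(p["image"][c[1]-40:c[1]+40,c[0]-40:c[0]+40],(560,560),interpolation=2))
```

```text
tool cm [ 0.1365 -0.0086  1.0676] 4.1 [-0.4265  0.3707  0.4995  1.8254 -0.2083  0.9967  1.4833]
[ 0.5628 -0.0253  0.1887] [-0.0608 -0.2468 -1.2719]
[297 214] tcp px [298.6998 210.5476] cap [298.1655 214.8252]
```

View pics/n2.png

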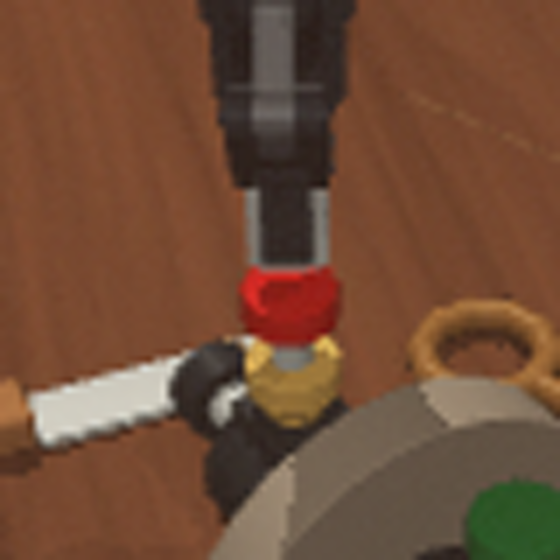

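The tips hang just above the cap (crop (287,268), over the cap at (290,300)) and cast their shadow on it. Next I'll descend slowly until they touch.

Call:
arm_command --series '[{"hand": 1,"slide": [0,0,0.5],"spin": 0},{"hand": 1,"slide": [0,0,0.8],"spin": 0},{"hand": 1,"slide": [0,0,1.0],"spin": 0},{"hand": 1,"slide": [0,0,1.2],"spin": 0},{"hand": 1,"slide": [0,0,1.4],"spin": 0},{"hand": 1,"slide": [0,0,1.4],"spin": 0},{"hand": 1,"slide": [0,0,1.4],"spin": 0},{"hand": 1,"slide": [0,0,1.4],"spin": 0}]'

```text
clock: 4.95
tool_pos: [0.5624, -0.0252, 0.1743]
tool_rot: [3.142, -0.0, 2.896]
ft_force: [-2.0, -0.1, 3.9]
width: -0.0001
gripper_force: 1.4
```

Call:
arm_command --series '[{"hand": 1,"slide": [0,0,0.2],"spin": 0},{"hand": 1,"slide": [0,0,0.4],"spin": 0},{"hand": 1,"slide": [0,0,0.5],"spin": 0},{"hand": 1,"slide": [0,0,0.5],"spin": 0},{"hand": 1,"slide": [0,0,0.5],"spin": 0},{"hand": 1,"slide": [0,0,0.5],"spin": 0},{"hand": 1,"slide": [0,0,0.5],"spin": 0},{"hand": 1,"slide": [0,0,0.5],"spin": 0}]'

```text
clock: 5.75
tool_pos: [0.5626, -0.0252, 0.1693]
tool_rot: [3.141, 0.0, 2.896]
ft_force: [-2.7, 0.6, 4.7]
width: -0.0003
gripper_force: 2.3
```

Run:
```python
from h import *
np.set_printoptions(precision=4,suppress=True)
s=r.get_state();print(s["tool_pos"],s["ft_force"])
p=optics.snapshot("side");c=proj(p,[.56,-.025,.18]).astype(int)
for z in(.178,.172,.169,.166): print(z,proj(p,(.5615,-.025,z)))
h=cv2.cvtColor(p["image"],cv2.COLOR_BGR2HSV);m=((h[...,0]<6)|(h[...,0]>174))&(h[...,1]>190)&(h[...,2]>60)
def bot(h):
    m=((h[...,0]<6)|(h[...,0]>174))&(h[...,1]>190)&(h[...,2]>60);m=m[195:240,285:312];y,x=np.nonzero(m);return y.max()+195,[(m[:,i].nonzero()[0].max()+195) for i in range(8,19)]
print(bot(h));print(bot(cv2.cvtColor(cv2.imread("pics/side0.png"),cv2.COLOR_BGR2HSV)))
print(proj(p,(.5615,-.025,.166)),r.get_state()["ft_force"])
cv2.imwrite("pics/n3.png",cv2.resize(p["image"][c[1]-40:c[1]+40,c[0]-40:c[0]+40],(560,560),interpolation=2))
```

```text
[ 0.5626 -0.0252  0.1693] [-2.7407  0.6145  4.6687]
0.178 [298.1655 214.8252]
0.172 [298.2589 217.1743]
0.169 [298.3052 218.3398]
0.166 [298.3513 219.4994]
(np.int64(226), [np.int64(224), np.int64(225), np.int64(225), np.int64(226), np.int64(226), np.int64(226), np.int64(226), np.int64(226), np.int64(225), np.int64(225), np.int64(224)])
(np.int64(222), [np.int64(221), np.int64(221), np.int64(222), np.int64(222), np.int64(222), np.int64(222), np.int64(222), np.int64(222), np.int64(222), np.int64(221), np.int64(221)])
[298.3513 219.4994] [-2.0882 -0.2857  4.5994]
```

View pics/n3.png

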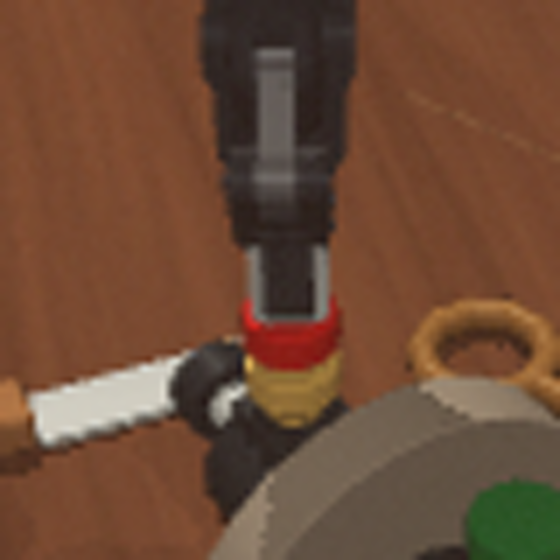

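The cap is about 4 px lower, roughly 9–10 mm, with about 5 N on it. That is most of the way down and off the stop, so I'll hold there.

Call:
arm_command --series '[{"hand": 1,"slide": [0,0,0],"spin": 0},{"hand": 1,"slide": [0,0,0],"spin": 0},{"hand": 1,"slide": [0,0,0],"spin": 0},{"hand": 1,"slide": [0,0,0],"spin": 0},{"hand": 1,"slide": [0,0,0],"spin": 0},{"hand": 1,"slide": [0,0,0],"spin": 0},{"hand": 1,"slide": [0,0,0],"spin": 0},{"hand": 1,"slide": [0,0,0],"spin": 0}]'

```text
clock: 6.6
tool_pos: [0.5626, -0.0252, 0.1693]
tool_rot: [3.142, 0.0, 2.896]
ft_force: [-1.9, 0.2, 3.4]
width: -0.0002
gripper_force: 2.3
```

Call:
arm_command --series '[{"hand": 1,"slide": [0,0,0],"spin": 0},{"hand": 1,"slide": [0,0,0],"spin": 0},{"hand": 1,"slide": [0,0,0],"spin": 0},{"hand": 1,"slide": [0,0,0],"spin": 0},{"hand": 1,"slide": [0,0,0],"spin": 0},{"hand": 1,"slide": [0,0,-0.3],"spin": 0},{"hand": 1,"slide": [0,0,-0.8],"spin": 0},{"hand": 1,"slide": [0,0,-1.5],"spin": 0}]'

```text
clock: 7.4
tool_pos: [0.5625, -0.0253, 0.1843]
tool_rot: [-3.141, -0.0, 2.896]
ft_force: [-0.7, 0.6, -0.1]
width: 0.0
gripper_force: 0.0
```

Call:
arm_command --series '[{"hand": 1,"slide": [0,0,-1.5],"spin": 0},{"hand": 1,"slide": [0,0,-4],"spin": 0},{"hand": 1,"slide": [0,0,-7],"spin": 0},{"hand": 1,"slide": [0,0,-10],"spin": 0},{"hand": 1,"slide": [0,0,-12],"spin": 0},{"hand": 1,"slide": [0,0,-13],"spin": 0},{"hand": 1,"slide": [0,0,-13],"spin": 0},{"hand": 1,"slide": [0,0,-13],"spin": 0}]'

```text
clock: 8.2
tool_pos: [0.5622, -0.0251, 0.3134]
tool_rot: [-3.141, -0.001, 2.896]
ft_force: [-0.1, 0.3, -0.6]
width: -0.0
gripper_force: 0.0
```

Run:
```python
from h import *
s=r.get_state();print(s["clock"],s["tool_pos"],s["ft_force"])
p=optics.snapshot("side");b=cv2.imread("pics/side0.png")
def bot(im):
    h=cv2.cvtColor(im,cv2.COLOR_BGR2HSV);m=((h[...,0]<6)|(h[...,0]>174))&(h[...,1]>190)&(h[...,2]>60);y,x=np.nonzero(m[195:240,285:312]);return y.max()+195,y.mean()+195
print(bot(p["image"]),bot(b))
cv2.imwrite("pics/n4.png",p["image"])
```

```text
8.2 [ 0.56219743 -0.02514432  0.313377  ] [-0.06175379  0.26101401 -0.6394559 ]
(np.int64(222), np.float64(216.33561643835617)) (np.int64(222), np.float64(216.33561643835617))
```

View pics/n4.png

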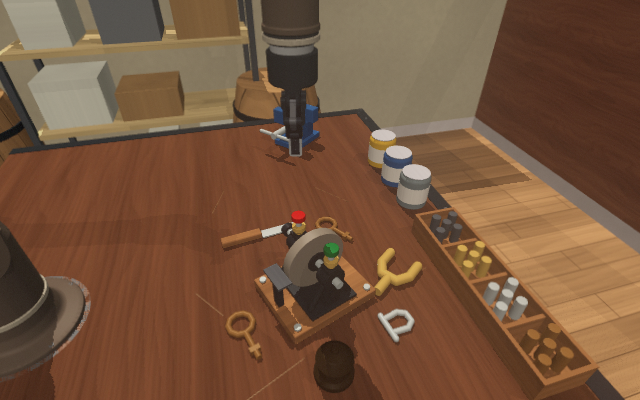

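The red cap is back up at (298,216), exactly where it started. The hand is about 13 cm above it and the other things look unmoved.

```bash
python3 -c "
from workcell import r
print(r.sign_off())"
```

```text
the job is handed in; nothing more can be done
None
```

I pressed the red cap down about 9 mm with roughly 5 N, held it for about 2 s, let it spring fully back and withdrew about 13 cm; nothing else was touched as far as force readings and pictures show, and the job is handed in.

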